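Release the transport lock of a balance

ROBOT

A 6-joint arm with a two-finger parallel gripper is mounted at the origin on the work surface. World frame = base frame: x ahead of the robot, y to its left, z up, the work surface at z = 0. Lengths are in m, angles in degrees, forces in N, time in s.
With the tool pointing down it reaches from about 0.375 to 0.9 m from the base axis. Payload 3.1 kg.
Tool frame: the origin (TCP) lies on the centre line of the jaws, within the pads' length; the fingertips stand 22 mm ahead of it and the grasp point (between the pads) lies 3 mm ahead of it; y points along the fingers, z is the direction in which the jaws open and shut, and the axes are right-handed (so a half turn about y gives the same grasp; the last joint's range is limited). The gripper opens to 87 mm and grips with 3 to 60 N. Pads are 19 mm wide; open, the fingers measure 117 mm over their backs; the gripper's body (75 mm by 190 mm) begins 51 mm behind the grasp point.
Start: joints at [-76.977, 30.224, 82.088, -0, 67.689, -10.227], TCP at [0.247, -0.574, 0.245] pointing down, gripper open.
Joint ranges: [-176.69, 176.69], [-43.24, 126.21], [12.49, 139.97], [-82, 262], [0, 151.66], [-163.58, 163.58]. Speed limits (degrees/s): [159.86, 159.86, 180, 180, 180, 180].

INTERFACE

Orientations are given as a 3x3 rotation matrix whose columns are the frame's x, y, z axes.
In Python, from rig import bot gives the robot as it stands.
- The arm moves only by the tool jog_arm, never from a script. Its argument "motion" is one flat list of numbers, 6 for each row, row after row: the shift along the tool's x, y, z in mm, then the turn, a rotation vector about the tool's x, y, z in degrees. A call has 1 to 20 rows; each row is the pose to reach, as a shift and turn from the pose commanded when the call began, along the tool's axes at that moment; what a row does not reach only later rows make up. A row lasts 1/8 s, in which the tool goes at most 62.5 mm and 10.7 degrees, less where a joint would pass 70% of its speed; a pose out of reach is approached as far as the arm can. A call with a gripper value outside its range is refused whole. "gripper" is the opening, from 0 (shut) to 1 (fully open), set as the call begins (left out, the last holds). The fingers move at their own pace and stop on an object; the grip force is fixed at half the most. Time passes only in rows, so rows that repeat a pose let the fingers close. It gives the time, the measured TCP pose, the force and the opening at its end, in the units of the state.
- bot.read_state(): the state, without advancing time (a new reading comes with each control period).
- bot.capture(name): name is "side" or "top" or "wrist"; returns (picture, depth): 420x560x3 uint8, red, green, blue; 420x560 float32, m along the optical axis (not along the pixel's ray), 0 where there is no reading.
- bot.get_calibration(name): a dict with "mtx" (3x3 intrinsics, pixels), "pose" (4x4, takes a point from camera to world coordinates); the wrist camera has in their place "hand_eye" (4x4, takes a point from camera to tool coordinates, whose origin is the TCP and whose axes are the tool frame's). Camera axes: x right, y up, looking along -z (the intrinsics and any distortion apply to the point x, -y, -z); pixel columns grow to the right and rows downward; lengths in m; the calibration is good to about 2 mm. The wrist camera is an equidistant fisheye: a pixel r from the principal point sees the ray r / f radians off the axis. A picture is of the moment at which its call begins: read the wrist's pose just before it. get_calibration takes no time and is no camera call.
- bot.hand_in(): hands the job in, once; it reports no verdict.
The state is a dict: "time_s": time; "joint_positions": joint angles; "qvel": joint speeds; "tau": joint torques, N m; "position": TCP position; "tcp_rot": TCP orientation; "force": force on the tool from outside, world axes, zero at the start; "moment": the same for the moment, N m; "opening": opening from 0.0 (shut) to 1.0 (fully open).
Only numpy, scipy, OpenCV 4.12 (cv2) and the standard library are available. Lean on these libraries where they do the work, as an engineer would, in place of code of your own. Each camera call takes 0.05 s, during which the arm holds its last target.

TASK

The balance has been moved to this bench and its weighing mechanism is still locked: hold the red spring catch on its deck down with one fingertip and, while it is held, push the black paddle of the bolt with the other finger, away from the catch, all the way to its open stop. Then take the hand away so that the catch springs fully up again and locks the bolt open. Nothing needs gripping: do not lift or shift the dish on the pan, the weights, or anything else standing about.

Things in the scene. Friction and masses are not known exactly. Their poses are not given: they have to be found in the camera images.
- balance: Cream balance, fixed, 260 mm (its x) by 240 mm (its y); origin: centre of its underside; x runs from display to lock end, z up. Deck 50 mm above the bench. Steel pan: radius 74, top 72 mm high, centred at x = -42 mm. Lock: along y at x = 78 mm, opening to +y. At x = 98 to 126 mm a bar with guides rises 8 mm over the deck (staple at y = -88: 13 mm); end stop at y = 78 to 86 mm: 12 mm.
- catch_top (a point): Centre of the top of the red catch pad, 36 mm (balance x) by 60 mm (balance y), at balance x = 78, y = -35 mm. Up, its top is 70 mm above the bench (20 mm above the deck); it sinks straight down when pressed and stays level wherever on it one presses. The deck between pad and paddle is clear.
- catch (a joint): Travel of the red catch pad, m: 0 = fully up, 0.009 = fully down. A spring pushes it up with about 3 N at the top, 7 N at the bottom. The bolt slides only while it is pressed 6.5 mm or more; let up part way, it drops into the bolt's next notch (every 12 mm) and stops it there.
- bolt_face (a point): Centre of the pushed face of the bolt's black paddle, 80 mm above the bench at balance x = 78 mm. The upright face looks to balance -y (towards the catch), is 44 mm wide and reaches from 9 to 51 mm above the deck; the paddle is 12 mm thick. Bolt shut: the face is 32 mm from the near edge of the catch pad, 62 mm from the pad's centre.
- bolt (a joint): Slide of the bolt with its paddle, m: 0 = shut (locked), grows towards balance +y, 0.036 = at the open stop. It drags with about 2.5 N, has no return spring, and has 1.5 mm play in each notch while the catch is up.
- dish: White shallow round dish, 68 mm across, 16 mm high, standing on the pan. Origin: centre of its underside.
- weight_big: Steel knobbed weight, 38 mm across, 60 mm high, on the bench beside the balance (its -y side). Origin: centre of its underside.
- weight_small: Brass knobbed weight, 28 mm across, 45 mm high, on the bench just past the balance's lock end. Origin: centre of its underside.
- amber: Amber glass jar with white cap, 64 mm across, 115 mm high, on the bench. Origin: centre of its underside.
- beaker: Clear glass beaker, 68 mm across, 85 mm high, on the bench. Origin: centre of its underside.
- jar: White plastic jar with blue cap, 60 mm across, 70 mm high, on the bench. Origin: centre of its underside.
- spatula: Spatula with blue handle, 180 mm long, lying on the bench. Its origin is on its underside, its x runs along it.

How it is judged:
By the outcome, as a careful person would: the job done as asked, in the order asked, and still so for the second after the job is handed in, with the robot touching nothing.
It also fails if it takes over 42 s, if anything falls off the work surface, if the arm or the gripper's body presses on something with over 40 N, if the wrist force passes 120 N, or if a joint passes its speed limit or range.

## Working session

There is one attempt and no reset: what is moved stays moved. The work goes in short steps, Python scripts to look and compute and a tool call to move; the robot and the scene stay as the last step left them, time stands still between calls to the robot, and variables do not carry over. Pictures are saved under pics/ and viewed, and the job is handed in when it is done.

Besides the shell and the picture viewer there is one more tool, called after "Request:" as name(argument=value, ...), one argument or row to a line, values as JSON. jog_arm: Moves the arm, as the interface text tells. Its arguments: {"type":"object","properties":{"motion":{"type":"array","items":{"type":"number"}},"gripper":{"type":"number"}},"required":["motion"]}

```bash
ls; mkdir -p pics; cat > h.py <<'E'
import numpy as np, cv2
from rig import bot
def save(n,im): cv2.imwrite(f'pics/{n}.png',im[...,::-1])
E
python3 - <<'E'
from h import *
np.set_printoptions(precision=4,suppress=True)
s=bot.read_state(); print(s)
for n in ['side','top']:
    p,d=bot.capture(n); save(n+'0',p); np.savez(f'{n}0.npz',p=p,d=d)
    print(n,bot.get_calibration(n), d.min(),d.max())
print(bot.get_calibration('wrist'))
s=bot.read_state();p,d=bot.capture('wrist'); save('wrist0',p); np.savez('wrist0.npz',p=p,d=d)
E
```

```text
pics
{'time_s': 0.0, 'joint_positions': array([-76.9756,  30.2783,  82.1555,  -0.002 ,  67.6875, -10.2261]), 'qvel': array([-0.0114, -0.009 , -0.0046, -0.0161, -0.0266,  0.0278]), 'tau': array([  0.0006, -44.0039, -17.6593,   0.0634,   0.0584,  -0.0002]), 'position': array([ 0.2466, -0.5736,  0.2436]), 'tcp_rot': array([[-0.9188, -0.0005,  0.3948],
       [-0.3948,  0.0021, -0.9188],
       [-0.0003, -1.    , -0.0021]]), 'force': array([-0.6095, -0.6177, -0.0653]), 'moment': array([-0.0354,  0.0086, -0.0008]), 'opening': 0.9957963462738171}
side {'mtx': array([[491.9771,   0.    , 285.9417],
       [  0.    , 491.9771, 209.895 ],
       [  0.    ,   0.    ,   1.    ]]), 'pose': array([[-0.9101,  0.2349, -0.3415,  0.1393],
       [-0.4144, -0.5207,  0.7464,  0.9043],
       [-0.0025,  0.8208,  0.5712,  0.7709],
       [ 0.    ,  0.    ,  0.    ,  1.    ]])} 0.0 3.7745192
top {'mtx': array([[455.0253,   0.    , 282.1928],
       [  0.    , 455.0253, 224.4062],
       [  0.    ,   0.    ,   1.    ]]), 'pose': array([[-0.0022,  0.9838, -0.1794,  0.3537],
       [-0.9999, -0.0043, -0.0112, -0.0036],
       [-0.0118,  0.1794,  0.9837,  1.2971],
       [ 0.    ,  0.    ,  0.    ,  1.    ]])} 0.0 2.2490218
{'mtx': array([[325.1923,   0.    , 271.663 ],
       [  0.    , 325.1923, 207.6416],
       [  0.    ,   0.    ,   1.    ]]), 'hand_eye': array([[-0.0006, -0.9598, -0.2807, -0.0766],
       [-0.0009,  0.2807, -0.9598, -0.1396],
       [ 1.    , -0.0003, -0.001 ,  0.0005],
       [ 0.    ,  0.    ,  0.    ,  1.    ]])}
```

View pics/top0.png

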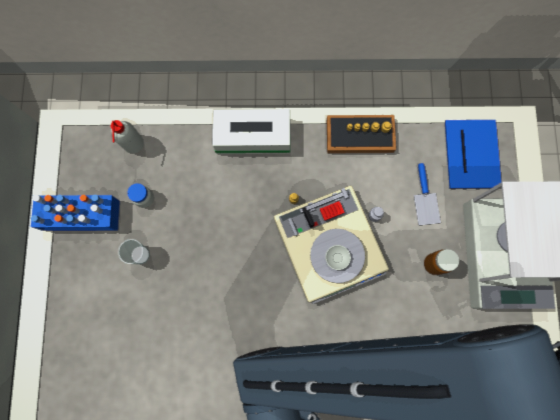

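View pics/side0.png

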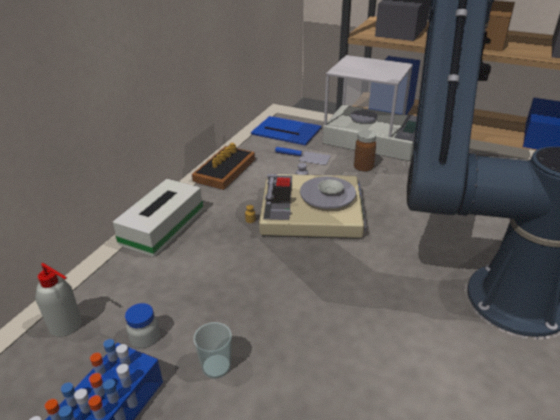

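View pics/wrist0.png

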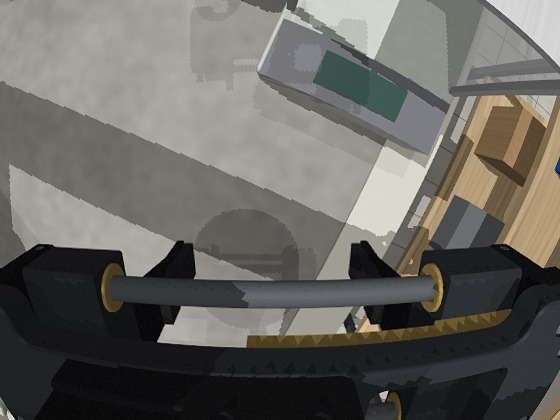

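```bash
python3 - <<'E'
from h import *
t=np.load('top0.npz')['p'][175:310,265:400]; s=np.load('side0.npz')['p'][160:245,235:375]
save('topz',cv2.resize(t,None,fx=4.4,fy=4.4,interpolation=cv2.INTER_CUBIC)); save('sidez',cv2.resize(s,None,fx=5.6,fy=5.6,interpolation=cv2.INTER_CUBIC))
E
```

```text
(no output)
```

View pics/topz.png

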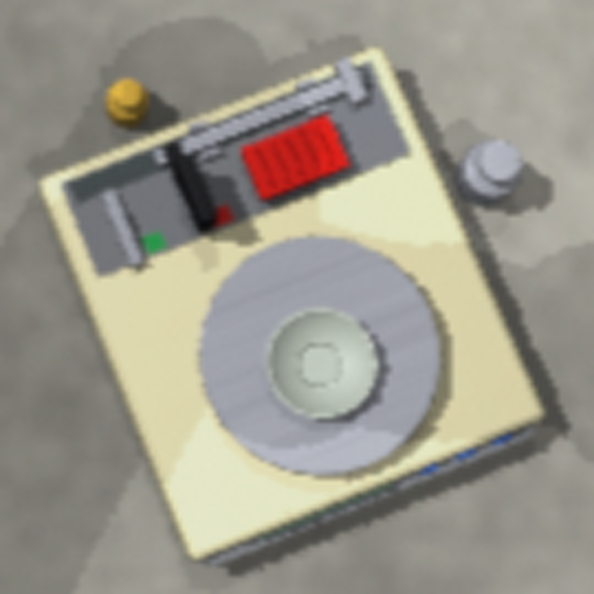

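View pics/sidez.png

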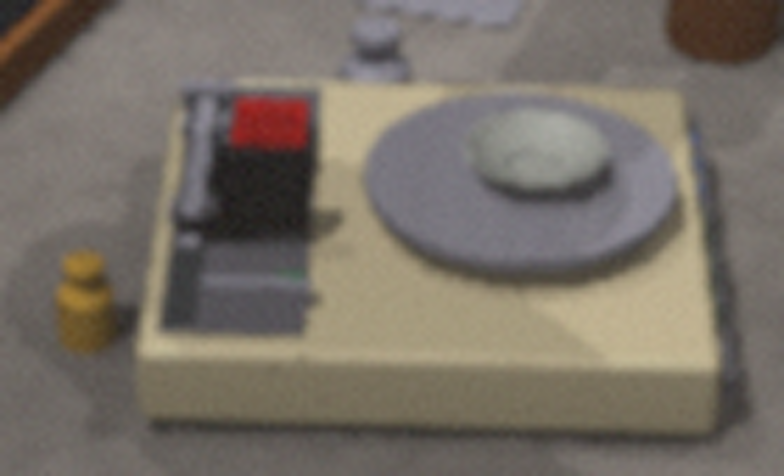

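```bash
cat >> h.py <<'E'
def ray(n,uv):
    c=bot.get_calibration(n);K=c['mtx'];P=c['pose']
    uv=np.atleast_2d(uv).astype(float)
    d=np.c_[(uv[:,0]-K[0,2])/K[0,0],-(uv[:,1]-K[1,2])/K[1,1],-np.ones(len(uv))]
    return P[:3,3],d@P[:3,:3].T
def onplane(n,uv,z):
    o,d=ray(n,uv); return o+d*((z-o[2])/d[:,2])[:,None]
def tri(rs):
    A=0;b=0
    for o,d in rs:
        d=d/np.linalg.norm(d);M=np.eye(3)-np.outer(d,d);A=A+M;b=b+M@o
    X=np.linalg.solve(A,b); return X,[np.linalg.norm((np.eye(3)-np.outer(d,d)/(d@d))@(X-o)) for o,d in rs]
def redmask(p):
    p=p.astype(int);m=((p[...,0]>110)&(p[...,1]<70)&(p[...,2]<70)).astype(np.uint8);return m
E
python3 - <<'E'
from h import *
np.set_printoptions(precision=4,suppress=True)
c={}
for n,roi in [('top',(265,175,400,310)),('side',(235,160,375,245))]:
    f=np.load(n+'0.npz');p=f['p'];x0,y0,x1,y1=roi
    M=np.zeros(p.shape[:2],np.uint8);M[y0:y1,x0:x1]=1
    m=redmask(p)*M
    k,l,st,ce=cv2.connectedComponentsWithStats(m); 
    i=1+np.argmax(st[1:,4]);print(n,st[i],ce[i]);c[n]=ce[i]
    d=f['d'];dd=d[l==i];
    vs,us=np.where(l==i);o,r=ray(n,np.c_[us,vs]);X=o+r*dd[:,None];print('depth pts med',np.median(X,0),X[:,2].std())
    # plane at .07
    Q=onplane(n,np.c_[us,vs],.07)[:,:2].astype(np.float32);print('rect@.07',cv2.minAreaRect(Q*1000),Q.mean(0))
    h=cv2.cvtColor(p,cv2.COLOR_RGB2HSV)
    if n=='top':
        cm=((h[...,0]>18)&(h[...,0]<35)&(h[...,1]>35)&(h[...,2]>110)).astype(np.uint8)*M
        k,l,st,ce=cv2.connectedComponentsWithStats(cm);i=1+np.argmax(st[1:,4])
        vs,us=np.where(l==i);Q=onplane(n,np.c_[us,vs],.05)[:,:2].astype(np.float32)
        print('balance',cv2.minAreaRect(Q*1000))
print(tri([(lambda o,d:(o,d[0]))(*ray(n,c[n])) for n in c]))
# black paddle via top depth
f=np.load('top0.npz');d=f['d'];vs,us=np.mgrid[175:310,265:400].reshape(2,-1);o,r=ray('top',np.c_[us,vs]);X=o+r*d[vs,us][:,None]
k=(X[:,2]>.09)&(X[:,2]<.12);Y=X[k];print(len(Y),Y.mean(0),cv2.minAreaRect((Y[:,:2]*1000).astype(np.float32)),np.median(Y[:,2]))
E
```

```text
top [320 201  25  19 286] [331.6713 210.2098]
depth pts med [ 0.6169 -0.1265  0.0699] 0.004068542458137447
rect@.07 ((616.3700561523438, -125.9441909790039), (36.72988510131836, 61.78554916381836), 22.486082077026367) [ 0.6167 -0.126 ]
balance ((531.354736328125, -121.13420104980469), (259.6287841796875, 241.78646850585938), 21.755844116210938)
side [276 177  14   9 102] [282.7255 181.3039]
depth pts med [ 0.6213 -0.1298  0.0711] 0.06897690148513384
rect@.07 ((623.9310302734375, -133.28082275390625), (35.29920196533203, 41.67329406738281), 24.190858840942383) [ 0.6227 -0.1319]
(array([ 0.6174, -0.1249,  0.0748]), [np.float64(0.0018627490750539278), np.float64(0.0018627490750540722)])
90 [ 0.5806 -0.0707  0.0992] ((541.1661987304688, -110.62782287597656), (173.11407470703125, 58.81812286376953), 24.444459915161133) 0.10014830263487817
```

Request:
jog_arm(
  motion=[-29,0,-37,0,0,0,-58,0,-74,0,0,0,-88,0,-112,0,0,0,-117,0,-149,0,0,0,-146,0,-186,0,0,0,-175,0,-223,0,0,0,-224,0,-231,0,0,0,-273,0,-239,0,0,0,-322,0,-247,0,0,0,-371,0,-255,0,0,0,-420,0,-263,0,0,0,-469,0,-271,0,1,0,-518,0,-280,0,1,0,-518,0,-280,0,1,0,-518,0,-280,0,1,0],
  gripper=0.6,
)

```text
time_s: 2.02
position: [0.6112, -0.1123, 0.2439]
tcp_rot: [[-0.925, -0.002, 0.379], [-0.379, 0.0, -0.925], [0.002, -1.0, -0.001]]
force: [-0.5, -0.4, 0.0]
opening: 0.6
```

```bash
python3 - <<'E'
from h import *
np.set_printoptions(precision=4,suppress=True)
s=bot.read_state(); print(s)
for n in ['wrist','top','side']:
    p,d=bot.capture(n); save(n+'1',p); np.savez(f'{n}1.npz',p=p,d=d,pos=s['position'],R=s['tcp_rot'])
E
```

```text
{'time_s': 2.025, 'joint_positions': array([-20.6885,  30.0361,  82.5655,  -0.0361,  67.5162,  47.0411]), 'qvel': array([-1.303 , -0.755 ,  0.9098,  0.1165, -0.0743,  0.1034]), 'tau': array([  0.6946, -43.6802, -18.1076,   0.1189,  -0.0691,   0.001 ]), 'position': array([ 0.6112, -0.1123,  0.2439]), 'tcp_rot': array([[-0.9253, -0.0021,  0.3792],
       [-0.3792,  0.0002, -0.9253],
       [ 0.0019, -1.    , -0.001 ]]), 'force': array([-0.4952, -0.44  ,  0.0493]), 'moment': array([-0.015 ,  0.0188, -0.0141]), 'opening': 0.5997059623666743}
```

View pics/wrist1.png

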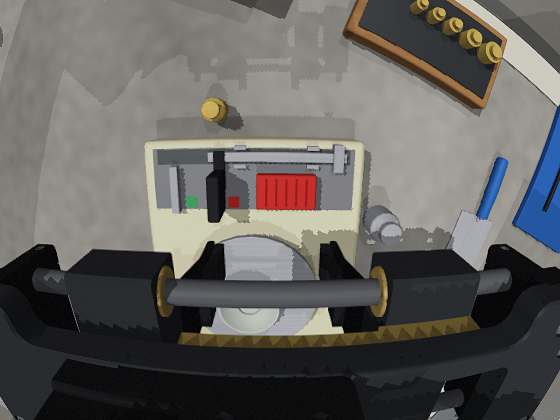

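View pics/side1.png

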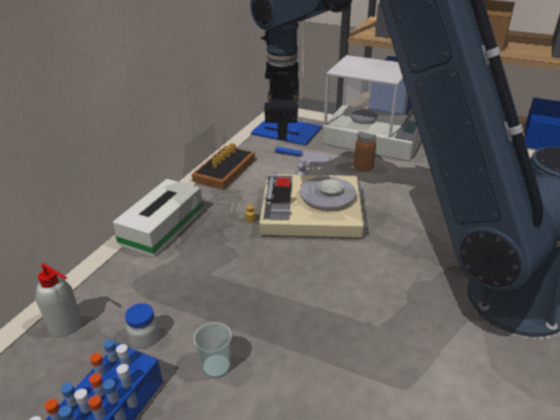

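```bash
cat >> h.py <<'E'
def wray(uv,pos,R):
    c=bot.get_calibration('wrist');K=c['mtx'];H=c['hand_eye']
    uv=np.atleast_2d(uv).astype(float);q=np.c_[(uv[:,0]-K[0,2])/K[0,0],(uv[:,1]-K[1,2])/K[1,1]]
    th=np.linalg.norm(q,axis=1)+1e-12; s=np.sin(th)/th
    d=np.c_[q[:,0]*s,-q[:,1]*s,-np.cos(th)]
    return pos+R@H[:3,3],d@(R@H[:3,:3]).T
def wplane(uv,pos,R,z):
    o,d=wray(uv,pos,R);return o+d*((z-o[2])/d[:,2])[:,None]
E
python3 - <<'E'
from h import *
np.set_printoptions(precision=4,suppress=True)
f=np.load('wrist1.npz');p=f['p'];pos=f['pos'];R=f['R']
k,l,st,ce=cv2.connectedComponentsWithStats(redmask(p));i=1+np.argmax(st[1:,4]);print(st[i],ce[i])
vs,us=np.where(l==i)
Q=wplane(np.c_[us,vs],pos,R,.07);print(cv2.minAreaRect((Q[:,:2]*1000).astype(np.float32)))
t=np.load('top0.npz');m=redmask(t['p']);k2,l2,s2,c2=cv2.connectedComponentsWithStats(m[175:310,265:400]);j=1+np.argmax(s2[1:,4]);c2=c2[j]+[265,175]
o,d=wray(ce[i],pos,R);o2,d2=ray('top',c2);print('tri',tri([(o,d[0]),(o2,d2[0])]))
# black paddle mask in wrist
b=(p.max(2)<45).astype(np.uint8);b[:140]=0;b[225:]=0;b[:,:200]=0;b[:,232:]=0
k,l,st,ce=cv2.connectedComponentsWithStats(b);i2=1+np.argmax(st[1:,4]);print('paddle px',st[i2])
c=np.array([.5314,-.1211]);a=np.radians(22.1);B=np.array([[np.cos(a),np.sin(a)],[-np.sin(a),np.cos(a)]])
pad=Q.mean(0)
vs,us=np.where(l==i2)
for z in (.101,.08,.059):
    W=wplane(np.c_[us,vs],pos,R,z)[:,:2]
    r=(W-pad[:2])@B.T; print(z,'bal rel to pad x',r[:,0].min(),r[:,0].max(),'y',r[:,1].min(),r[:,1].max())
print('tcp rel pad', B@(pos[:2]-pad[:2]), 'angle tool',np.degrees(np.arctan2(-R[1,0],-R[0,0])))
r=(Q[:,:2]-pad[:2])@B.T;print(r.min(0),r.max(0))
# balance rect in wrist
E
```

```text
[ 256  174   60   36 2075] [285.4824 191.6781]
((617.7279052734375, -125.40419006347656), (35.73796844482422, 59.17145919799805), 22.229310989379883)
tri (array([ 0.6172, -0.1259,  0.0673]), [np.float64(0.00034078252709396334), np.float64(0.0003407825270939494)])
paddle px [ 206  151   20   71 1089]
0.101 bal rel to pad x -0.020513475664041575 0.0443024943071212 y 0.054968745849115874 0.07305025502267831
0.08 bal rel to pad x -0.027675659743201842 0.0419609370371403 y 0.05801515699415218 0.0774414614073952
0.059 bal rel to pad x -0.0348378438223619 0.0396193797671594 y 0.06106156813918852 0.08183266779211207
tcp rel pad [-0.0011  0.0144] angle tool 22.2842257048622
[-0.0179 -0.0297] [0.0178 0.0294]
```

Request:
jog_arm(
  motion=[0,30,0,0,0,0,0,60,0,0,0,0,0,90,0,0,0,0,0,115,0,0,0,0,0,130,0,0,0,0,0,138,0,0,0,0,0,144,0,0,0,0,0,144,0,0,0,0,0,144,0,0,0,0],
)

```text
time_s: 3.3
position: [0.6126, -0.1126, 0.1012]
tcp_rot: [[-0.926, 0.001, 0.379], [-0.379, -0.0, -0.926], [-0.001, -1.0, 0.001]]
force: [-1.1, 0.1, 0.4]
opening: 0.594
```

```bash
python3 - <<'E'
from h import *
s=bot.read_state();print(s['position'],s['force'])
p,d=bot.capture('wrist'); save('wrist2',p)
p,d=bot.capture('side'); save('side2',cv2.resize(p[140:260,220:380],None,fx=5,fy=5))
E
```

```text
[ 0.61261304 -0.11257848  0.10123899] [-1.05772688  0.1368834   0.43874569]
```

View pics/wrist2.png

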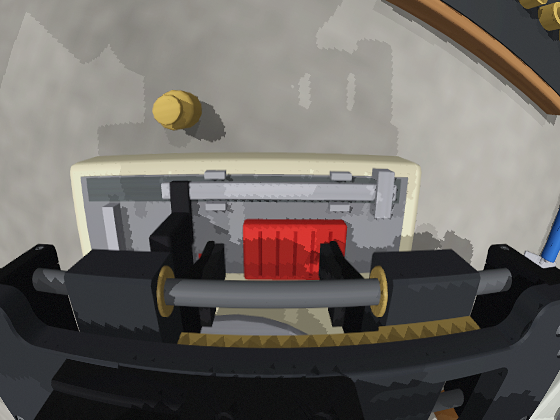

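View pics/side2.png

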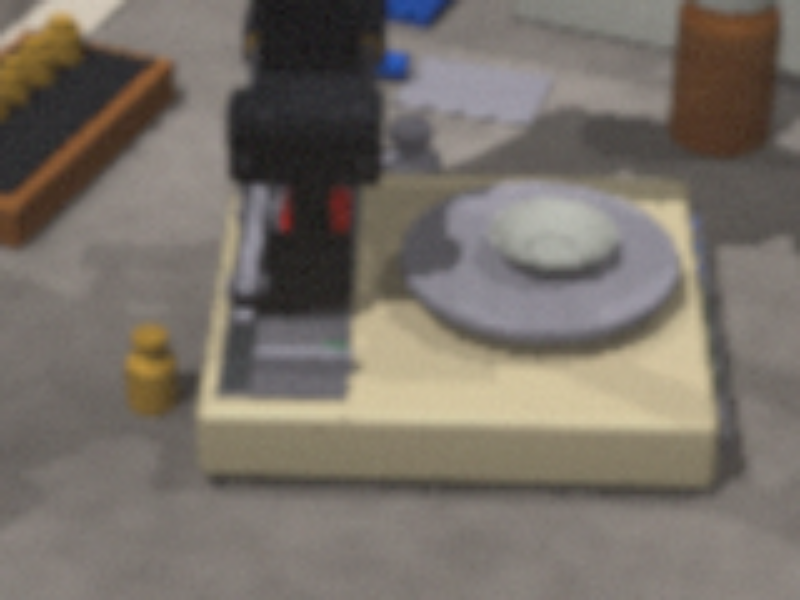

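Request:
jog_arm(
  motion=[0,4,0,0,0,0,0,8,0,0,0,0,0,11,0,0,0,0,0,14,0,0,0,0,0,14,0,0,0,0,0,14,0,0,0,0],
)

```text
time_s: 4.15
position: [0.6122, -0.1125, 0.0869]
tcp_rot: [[-0.926, 0.0, 0.379], [-0.379, -0.0, -0.926], [-0.0, -1.0, 0.0]]
force: [-0.6, 0.5, 5.4]
opening: 0.602
```

Request:
jog_arm(
  motion=[0,1.5,0,0,0,0,0,3,0,0,0,0,0,4,0,0,0,0,0,4,0,0,0,0,0,4,0,0,0,0],
)

```text
time_s: 4.78
position: [0.6122, -0.1124, 0.0834]
tcp_rot: [[-0.926, 0.0, 0.379], [-0.379, -0.0, -0.926], [-0.0, -1.0, 0.0]]
force: [-2.5, -0.3, 7.5]
opening: 0.601
```

Request:
jog_arm(
  motion=[0,1,0,0,0,0,0,1,0,0,0,0,0,1,0,0,0,0],
)

```text
time_s: 5.15
position: [0.6122, -0.1125, 0.0832]
tcp_rot: [[-0.925, 0.001, 0.379], [-0.379, -0.0, -0.925], [-0.0, -1.0, 0.001]]
force: [-3.1, 1.0, 11.5]
opening: 0.599
```

Request:
jog_arm(
  motion=[0,0,-2,0,0,0,0,0,-4,0,0,0,0,0,-6,0,0,0,0,0,-8,0,0,0,0,0,-10,0,0,0,0,0,-12,0,0,0,0,0,-14,0,0,0,0,0,-16,0,0,0,0,0,-18,0,0,0,0,0,-20,0,0,0,0,0,-20,0,0,0],
)

```text
time_s: 6.52
position: [0.6082, -0.0973, 0.0834]
tcp_rot: [[-0.925, 0.009, 0.38], [-0.38, -0.006, -0.925], [-0.006, -1.0, 0.009]]
force: [1.1, -6.7, 5.4]
opening: 0.601
```

```bash
python3 - <<'E'
from h import *
s=bot.read_state();print(s['position'],s['force'],s['tcp_rot'].T@s['force'])
p,d=bot.capture('wrist'); save('wrist3',p)
E
```

```text
[ 0.6081906  -0.09728633  0.0834395 ] [ 1.12983991 -6.72665477  5.38224186] [ 1.4776506  -5.32997503  6.70081076]
```

View pics/wrist3.png

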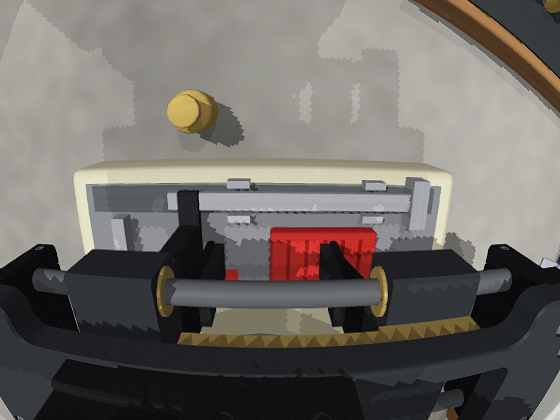

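Request:
jog_arm(
  motion=[0,1.5,0,0,0,0,0,1.5,-2,0,0,0,0,1.5,-4,0,0,0,0,1.5,-6,0,0,0,0,1.5,-8,0,0,0,0,1.5,-10,0,0,0,0,1.5,-12,0,0,0,0,1.5,-14,0,0,0,0,1.5,-16,0,0,0,0,1.5,-18,0,0,0,0,1.5,-20,0,0,0,0,1.5,-20,0,0,0],
)

```text
time_s: 8.07
position: [0.6015, -0.0795, 0.083]
tcp_rot: [[-0.925, 0.011, 0.38], [-0.38, -0.008, -0.925], [-0.007, -1.0, 0.011]]
force: [1.0, -6.6, 11.4]
opening: 0.598
```

Request:
jog_arm(
  motion=[0,0,-2,0,0,0,0,0,-4,0,0,0,0,0,-6,0,0,0,0,0,-8,0,0,0,0,0,-8,0,0,0,0,0,-8,0,0,0],
)

```text
time_s: 8.82
position: [0.5985, -0.0719, 0.0829]
tcp_rot: [[-0.925, 0.011, 0.38], [-0.38, -0.007, -0.925], [-0.007, -1.0, 0.011]]
force: [0.7, -6.9, 11.1]
opening: 0.601
```

Request:
jog_arm(
  motion=[0,0,-1,0,0,0,0,0,-2,0,0,0,0,0,-3,0,0,0,0,0,-3,0,0,0],
)

```text
time_s: 9.32
position: [0.5976, -0.0696, 0.0829]
tcp_rot: [[-0.925, 0.011, 0.38], [-0.38, -0.008, -0.925], [-0.008, -1.0, 0.011]]
force: [1.4, -9.3, 10.4]
opening: 0.601
```

Force is starting to rise (travel 45.3 mm); a little further to confirm the stop.

Request:
jog_arm(
  motion=[0,0,-1,0,0,0,0,0,-2,0,0,0,0,0,-2,0,0,0,0,0,-2,0,0,0],
)

```text
time_s: 9.82
position: [0.5976, -0.0694, 0.083]
tcp_rot: [[-0.925, 0.013, 0.38], [-0.38, -0.01, -0.925], [-0.008, -1.0, 0.014]]
force: [1.5, -12.8, 9.4]
opening: 0.6
```

```bash
python3 - <<'E'
from h import *
s=bot.read_state();print(s['position'],s['force'],s['tcp_rot'].T@s['force'])
p,d=bot.capture('wrist'); save('wrist4',p)
E
```

```text
[ 0.5975851  -0.0693891   0.08302437] [  1.46544307 -12.75166505   9.38326097] [ 3.42105381 -9.23342946 12.48351883]
```

View pics/wrist4.png

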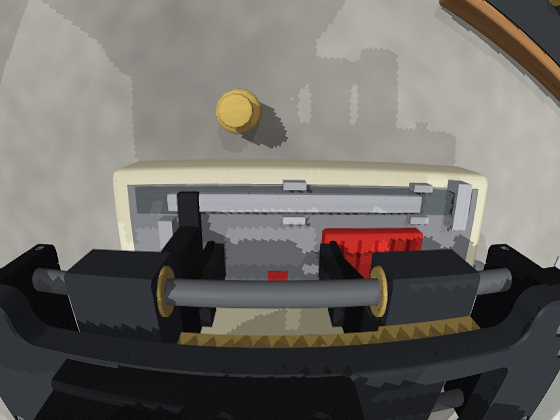

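Request:
jog_arm(
  motion=[0,0,2,0,0,0,0,0,4,0,0,0,0,0,6,0,0,0,0,0,8,0,0,0,0,0,8,0,0,0],
)

```text
time_s: 10.5
position: [0.5977, -0.0699, 0.0829]
tcp_rot: [[-0.926, 0.007, 0.378], [-0.378, 0.0, -0.926], [-0.006, -1.0, 0.002]]
force: [0.4, 5.9, 14.7]
opening: 0.599
```

Request:
jog_arm(
  motion=[0,0,1,0,0,0,0,0,2,0,0,0,0,0,3,0,0,0,0,0,3,0,0,0],
)

```text
time_s: 11.0
position: [0.5978, -0.0705, 0.0829]
tcp_rot: [[-0.926, 0.004, 0.378], [-0.378, 0.004, -0.926], [-0.005, -1.0, -0.002]]
force: [-1.7, 11.6, 18.2]
opening: 0.6
```

Request:
jog_arm(
  motion=[0,-2,0,0,0,0,0,-4,0,0,0,0,0,-8,0,0,0,0,0,-13,0,0,0,0,0,-20,0,0,0,0,0,-40,0,0,0,0,0,-70,0,0,0,0,0,-100,0,0,0,0,0,-130,0,0,0,0,0,-160,0,0,0,0,0,-160,0,0,0,0,0,-160,0,0,0,0],
)

```text
time_s: 12.5
position: [0.5953, -0.0736, 0.2389]
tcp_rot: [[-0.926, -0.002, 0.378], [-0.378, 0.001, -0.926], [0.002, -1.0, -0.001]]
force: [0.5, 0.4, 0.5]
opening: 0.599
```

```bash
python3 - <<'E'
from h import *
np.set_printoptions(precision=4,suppress=True)
s=bot.read_state();print(s['position'],s['force'])
p,d=bot.capture('wrist'); save('wrist5',p)
pos,R=s['position'],s['tcp_rot']
k,l,st,ce=cv2.connectedComponentsWithStats(redmask(p));
for i in range(1,k):
  if st[i,4]>30:
    print(st[i],ce[i])
    vs,us=np.where(l==i)
    for z in (.07,.061):print(z,cv2.minAreaRect((wplane(np.c_[us,vs],pos,R,z)[:,:2]*1000).astype(np.float32)), np.median((lambda o,r:(o+r*d[vs,us][:,None])[:,2])(*(lambda o,r:(o,r/ (-(r@(R@bot.get_calibration('wrist')['hand_eye'][:3,2])))[:,None]))(*wray(np.c_[us,vs],pos,R)))))
p,d2=bot.capture('side'); save('side5',cv2.resize(p[140:260,220:380],None,fx=5,fy=5))
E
```

```text
[ 0.5953 -0.0736  0.2389] [0.4822 0.4018 0.4534]
[ 298  175   61   36 2089] [327.3906 192.7875]
0.07 ((617.8363647460938, -125.12055969238281), (35.45478057861328, 59.81153869628906), 22.225868225097656) 0.06943284018154411
0.061 ((616.408935546875, -127.45489501953125), (36.48948287963867, 61.55702590942383), 22.22590446472168) 0.06943284018154411
[268 198  11  11 116] [272.7845 202.8707]
0.07 ((587.5099487304688, -78.83670043945312), (10.224441528320312, 9.863274574279785), 22.275056838989258) 0.05107972415728848
0.061 ((585.197509765625, -79.8202896118164), (10.522847175598145, 10.15111255645752), 22.275039672851562) 0.05107972415728848
```

View pics/wrist5.png

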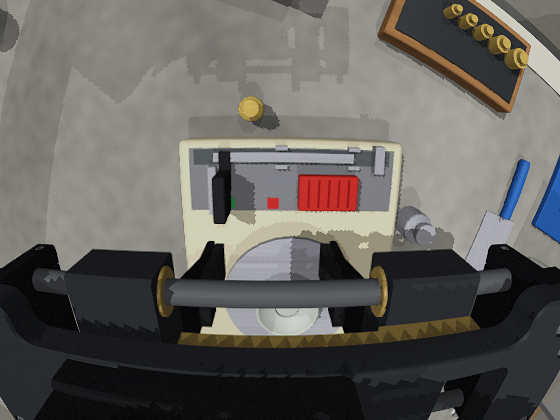

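View pics/side5.png

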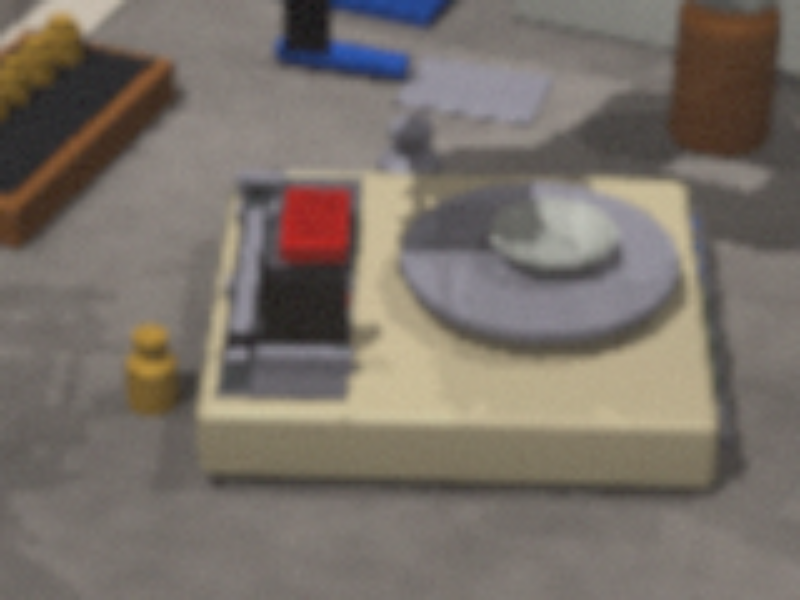

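```bash
python3 - <<'E'
from h import *
np.set_printoptions(precision=4,suppress=True)
a=np.radians(22.2);B=np.array([[np.cos(a),np.sin(a)],[-np.sin(a),np.cos(a)]]);pad=np.array([.6174,-.1256])
s=bot.read_state();p,d=bot.capture('wrist')
f=np.load('wrist1.npz')
fz=bot.get_calibration('wrist')['hand_eye'][:3,2]
for p,d,pos,R in [(f['p'],f['d'],f['pos'],f['R']),(p,d,s['position'],s['tcp_rot'])]:
    vs,us=np.mgrid[130:235,150:400].reshape(2,-1)
    o,r=wray(np.c_[us,vs],pos,R); r=r/(-(r@(R@fz)))[:,None]; X=o+r*d[vs,us][:,None]
    Y=np.c_[(X[:,:2]-pad)@B.T,X[:,2]]
    k=(Y[:,2]>.096)&(Y[:,2]<.106)&(abs(Y[:,0])<.03)
    print('paddle top y range',np.percentile(Y[k,1],[2,50,98]),k.sum(),np.median(Y[k,2]))
    k=(abs(Y[:,0])<.012)&(abs(Y[:,1])<.025);print('pad z',np.median(Y[k,2]))
E
```

```text
paddle top y range [0.0626 0.0677 0.0734] 586 0.1001169918411682
pad z 0.06950867306706798
paddle top y range [0.0982 0.1034 0.1092] 615 0.09998762892661495
pad z 0.06954943062197794
```

```bash
python3 -c "
from rig import bot
print(bot.hand_in(), bot.read_state()['time_s'])"
```

```text
the job is handed in; nothing more can be done
the job is handed in; nothing more can be done
```

The bolt is at its open stop, the catch is fully up again, and the job has been handed in. I held the catch down with one fingertip at its bottom (about 11 N). While it was held, I pushed the paddle with the back of the other finger until it stopped moving and the push force rose to about 13 N. I then lifted the hand about 155 mm clear.

**Last checks with the wrist camera:**
- **Bolt:** the paddle has moved 35.7 mm, against 36 mm expected; the difference is within measurement error.
- **Catch:** the pad top is at 69.5 mm, the same as before I started.
- **Hand:** the force reading is about zero, so nothing is being touched. The clock stood at about 12.5 s of the 42 s allowed.
- **Other objects:** the dish and weights look unmoved in the pictures, though I did not measure them.

**What did not go quite as planned:** before lifting, the fingertip stuck to the pad when I tried to back off. It slid back a few millimetres as it was lifted. The final pictures show this moved neither the bolt nor the catch.

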